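Lay the bench chisels out for honing, in order of blade width

TASK

Lay the four loose chisels in the four cradles on the track, one to a cradle, in order of blade width: the narrowest next to the sharpening stone, the widest at the far end of the row. Each lies flat with its handle down in both notches, its blade pointing away from you over the cradle's far edge and the front of its steel collar level with that edge. Lower each one right into place before letting go; do not drop it.

Things in the scene. Friction and masses are not known exactly. Their poses are not given: they have to be found in the camera images.
- chisel_6: The narrowest loose chisel, flat on bench: blade 6 mm wide and 4 mm thick, 75 long; octagonal dark wood handle 22 mm across flats, 96 long with steel collar (14), rear cap (10), 110 g. Origin: front end of the collar, where the blade begins, level with the handle's underside. x to the cutting edge, z up. Handle at x 0 to -96, balance near -42, grip at -48; blade at handle-axis height.
- chisel_14: The second narrowest loose chisel, flat on bench: blade 14 mm wide and 3.6 mm thick, 75 long; octagonal dark wood handle 24.5 mm across flats, 96 long with steel collar (14), rear cap (10), 140 g. Origin: front end of the collar, where the blade begins, level with the handle's underside. x to the cutting edge, z up. Handle at x 0 to -96, balance near -42, grip at -48; blade at handle-axis height.
- chisel_24: The second widest loose chisel, flat on bench: blade 24 mm wide and 3.6 mm thick, 75 long; octagonal dark wood handle 27 mm across flats, 96 long with steel collar (14), rear cap (10), 170 g. Origin: front end of the collar, where the blade begins, level with the handle's underside. x to the cutting edge, z up. Handle at x 0 to -96, balance near -42, grip at -48; blade at handle-axis height.
- chisel_38: The widest loose chisel, flat on bench: blade 38 mm wide and 3.6 mm thick, 75 long; octagonal dark wood handle 30 mm across flats, 96 long with steel collar (14), rear cap (10), 210 g. Origin: front end of the collar, where the blade begins, level with the handle's underside. x to the cutting edge, z up. Handle at x 0 to -96, balance near -42, grip at -48; blade at handle-axis height.
- cradle_a: One of 4 identical fixed cradles (letters shuffled): plywood base 96 (x) by 62 mm, top 26 above bench; two 12 mm ribs centred at x -20 and -76, 44 clear between for fingers, rib tops 46 above bench; notch floors 31 wide, 34 above bench, mouths 44. Origin: middle of base edge farthest from robot, at notch-floor height. x away from robot, z up. A chisel lies right when its frame matches.
- cradle_b: One of 4 identical fixed cradles (letters shuffled): plywood base 96 (x) by 62 mm, top 26 above bench; two 12 mm ribs centred at x -20 and -76, 44 clear between for fingers, rib tops 46 above bench; notch floors 31 wide, 34 above bench, mouths 44. Origin: middle of base edge farthest from robot, at notch-floor height. x away from robot, z up. A chisel lies right when its frame matches.
- cradle_c: One of 4 identical fixed cradles (letters shuffled): plywood base 96 (x) by 62 mm, top 26 above bench; two 12 mm ribs centred at x -20 and -76, 44 clear between for fingers, rib tops 46 above bench; notch floors 31 wide, 34 above bench, mouths 44. Origin: middle of base edge farthest from robot, at notch-floor height. x away from robot, z up. A chisel lies right when its frame matches.
- cradle_d: One of 4 identical fixed cradles (letters shuffled): plywood base 96 (x) by 62 mm, top 26 above bench; two 12 mm ribs centred at x -20 and -76, 44 clear between for fingers, rib tops 46 above bench; notch floors 31 wide, 34 above bench, mouths 44. Origin: middle of base edge farthest from robot, at notch-floor height. x away from robot, z up. A chisel lies right when its frame matches.
- stone: Sharpening stone in black holder, fixed beyond one end of the track (left or right, changes): grey over red-brown slab 200 x 66 mm, holder 225 x 76, top 37 above bench, long side across the track. Origin: centre of underside. A round green wax tin, 84 mm across, 36 high, stands beyond the other end.
- track: Aluminium T-track fixed on the bench, 372 mm long (y), 40 wide, 18 high; carries the four cradles about 84 mm apart (74 to 94). Origin: centre of its underside; y along the track to the robot's left, x away from the robot. Its position and yaw change.
Things that resemble listed ones, but are neither listed nor needed, are in the scene too. Leave any green or red look-alike of the chisel_38 alone.

How it is judged (in metres and radians):
At the end, for the whole second after the job is handed in: Each chisel lies released and still (under 20 mm/s) in its own cradle, its origin within 15 mm of the cradle's origin, its axis within 0.15 rad of the cradle's and within 0.2 rad of flat, and along the track the blades run 6, 14, 24, 38 mm starting from the end where the stone stands (((distance between chisel_6 and cradle_a below 0.015 m and angle between the x axis of chisel_6 and the x axis of cradle_a, either way round below 0.15 rad) or (distance between chisel_6 and cradle_b below 0.015 m and angle between the x axis of chisel_6 and the x axis of cradle_b, either way round below 0.15 rad) or (distance between chisel_6 and cradle_c below 0.015 m and angle between the x axis of chisel_6 and the x axis of cradle_c, either way round below 0.15 rad) or (distance between chisel_6 and cradle_d below 0.015 m and angle between the x axis of chisel_6 and the x axis of cradle_d, either way round below 0.15 rad)) and ((distance between chisel_14 and cradle_a below 0.015 m and angle between the x axis of chisel_14 and the x axis of cradle_a, either way round below 0.15 rad) or (distance between chisel_14 and cradle_b below 0.015 m and angle between the x axis of chisel_14 and the x axis of cradle_b, either way round below 0.15 rad) or (distance between chisel_14 and cradle_c below 0.015 m and angle between the x axis of chisel_14 and the x axis of cradle_c, either way round below 0.15 rad) or (distance between chisel_14 and cradle_d below 0.015 m and angle between the x axis of chisel_14 and the x axis of cradle_d, either way round below 0.15 rad)) and ((distance between chisel_24 and cradle_a below 0.015 m and angle between the x axis of chisel_24 and the x axis of cradle_a, either way round below 0.15 rad) or (distance between chisel_24 and cradle_b below 0.015 m and angle between the x axis of chisel_24 and the x axis of cradle_b, either way round below 0.15 rad) or (distance between chisel_24 and cradle_c below 0.015 m and angle between the x axis of chisel_24 and the x axis of cradle_c, either way round below 0.15 rad) or (distance between chisel_24 and cradle_d below 0.015 m and angle between the x axis of chisel_24 and the x axis of cradle_d, either way round below 0.15 rad)) and ((distance between chisel_38 and cradle_a below 0.015 m and angle between the x axis of chisel_38 and the x axis of cradle_a, either way round below 0.15 rad) or (distance between chisel_38 and cradle_b below 0.015 m and angle between the x axis of chisel_38 and the x axis of cradle_b, either way round below 0.15 rad) or (distance between chisel_38 and cradle_c below 0.015 m and angle between the x axis of chisel_38 and the x axis of cradle_c, either way round below 0.15 rad) or (distance between chisel_38 and cradle_d below 0.015 m and angle between the x axis of chisel_38 and the x axis of cradle_d, either way round below 0.15 rad)) and angle between each of chisel_6, chisel_14, chisel_24, chisel_38's own z axis and vertical below 0.2 rad and ((y of each of stone, chisel_14 in the frame of track above 0 m and y of chisel_6 in the frame of track between 0.084 and 0.2 m and y of chisel_14 in the frame of track below 0.084 m and y of chisel_24 in the frame of track between -0.084 and 0 m and y of chisel_38 in the frame of track between -0.2 and -0.084 m) or (y of each of stone, chisel_14 in the frame of track below 0 m and y of chisel_6 in the frame of track between -0.2 and -0.084 m and y of chisel_14 in the frame of track above -0.084 m and y of chisel_24 in the frame of track between 0 and 0.084 m and y of chisel_38 in the frame of track between 0.084 and 0.2 m)) and linear speed of each of chisel_6, chisel_14, chisel_24, chisel_38 below 0.02 m/s); the robot touches nothing.
It fails at once if a chisel was dropped: it fell free of the fingers at more than 0.65 m/s (a fall of about 20 mm or more) ((linear speed of chisel_6 above 0.65 m/s and contact force between chisel_6 and the fingers below 0.05 N) or (linear speed of chisel_14 above 0.65 m/s and contact force between chisel_14 and the fingers below 0.05 N) or (linear speed of chisel_24 above 0.65 m/s and contact force between chisel_24 and the fingers below 0.05 N) or (linear speed of chisel_38 above 0.65 m/s and contact force between chisel_38 and the fingers below 0.05 N)).
It also fails if it takes over 106 s, if anything falls off the work surface, if the arm or the gripper's body presses on something with over 40 N, if the wrist force passes 120 N, or if a joint passes its speed limit or range.

ROBOT

A 6-joint arm with a two-finger parallel gripper is mounted at the origin on the work surface. World frame = base frame: x ahead of the robot, y to its left, z up, the work surface at z = 0. Lengths are in mm, angles in rad, forces in N, time in s.
With the tool pointing down it reaches from about 300 to 775 mm from the base axis. Payload 14.6 kg.
Tool frame: the origin (TCP) lies between the finger pads; the fingertips stand manip.tip_reach ahead of it and the grasp point (between the pads) lies 5 mm behind it (manip.tip_reach is the distance from the TCP to the fingertips, in mm); z points along the fingers, y is the line along which they close (so a half turn about z gives the same grasp; the last joint's range is limited). The gripper opens to 94 mm and grips with 3 to 60 N. Pads are 16 mm wide; open, the fingers measure 119 mm over their backs; the gripper's body (75 mm by 177 mm) begins 78 mm behind the grasp point.
Start: joints at [-1.314, 0.3, 1.521, -0, 1.321, -0.067], TCP at [174.987, -521.41, 219.446] pointing down, gripper open.
Joint ranges: [-3.03, 3.03], [-0.79, 2.21], [0.23, 2.52], [-1.04, 4.18], [0, 3.07], [-2.55, 2.55]. Speed limits (rad/s): [2.22, 2.22, 2.57, 3.14, 3.14, 3.14].

INTERFACE

Orientations are given as [roll, pitch, yaw] about the fixed x, y, z axes, in that order (R = Rz(yaw) Ry(pitch) Rx(roll)).
In Python, from cell import manip gives the robot as it stands. The module is installed in compiled form; this text tells all that it offers.
- The arm moves only by the shell command python3 -m creep 'ROWS' [FORCE]. ROWS is JSON, a list of rows, each a list of 3 entries, a list of its own where there are three numbers: the opening, from -1 (shut) to 1 (fully open), then the shift along the tool's x, y, z in cm, then the turn about the tool's z in units of 5 degrees (1.0 is 5 degrees). In form: [[grip, [tx, ty, tz], roll], ...]. A call has 1 to 12 rows; each row is the pose to reach, as a shift and turn from the pose commanded when the call began, along the tool's axes at that moment; what a row does not reach only later rows make up. A row lasts 1/10 s, in which the tool goes at most 50 mm and 8.59 degrees, less where a joint would pass 70% of its speed; a pose out of reach is approached as far as the arm can. A call with a gripper value outside its range is refused whole. The fingers move at their own pace and stop on an object; FORCE is the grip in N (left out, the last holds). Time passes only in rows, so rows that repeat a pose let the fingers close. It gives the time, the measured TCP pose, the force, the opening and the grip force at its end, in the units of the state.
- manip.read_state(): the state, without advancing time (a new reading comes with each control period).
- manip.camera(name): name is "scene" or "top"; returns the picture (400x640x3 uint8, red, green, blue); there is no depth.
- manip.camera_params(name): a dict with "fovy" (degrees; the focal length in pixels is half the picture's height over the tangent of half this angle, whatever the lens; pixels are square), "cx", "cy" (the principal point, pixels), "k1" (the pictures are not rectified: a ray, as slopes to the right and down, at radius r is drawn at 1 + k1 r^2 times it, then the intrinsics apply), "origin" and "attitude" of the camera in the world. Camera axes: x right, y down, z forward; pixel columns grow to the right and rows downward; lengths in mm; the calibration is good to about 2 mm. A picture is of the moment at which its call begins. camera_params takes no time and is no camera call.
- manip.sign_off(): hands the job in; it is judged then, once.
The state is a dict: "clock": time; "joints": joint angles; "qd": joint speeds; "effort": joint torques, N m; "eef_pos": TCP position; "eef_rot": TCP orientation; "wrist_force": force on the tool from outside, world axes, zero at the start; "moment": the same for the moment, N m; "finger_gap": finger opening in mm; "finger_force": force on a finger pad.
Only numpy, scipy, OpenCV 4.12 (cv2) and the standard library are available. Lean on these libraries where they do the work, as an engineer would, in place of code of your own. Each camera call takes 0.05 s, during which the arm holds its last target. There are 200 camera calls.

## Working session

There is one attempt and no reset: what is moved stays moved. The work goes in short steps, Python scripts to look and compute and a shell command to move; the robot and the scene stay as the last step left them, time stands still between calls to the robot, and variables do not carry over. Pictures are saved under pics/ and viewed, at most 14 in all, crops included, and the job is handed in when it is done.

```bash
ls; mkdir -p pics; python3 - <<'E'
from cell import manip
import cv2
for n in("scene","top"):
    im=manip.camera(n); cv2.imwrite(f"pics/{n}0.png",im[:,:,::-1]); print(n,manip.camera_params(n))
print(manip.read_state(), manip.tip_reach)
E
```

```text
pics
scene {'fovy': 49.69511188615776, 'cx': 317.24361252994913, 'cy': 197.9425549326063, 'k1': 0.039560005004526534, 'origin': array([1190.70464739,  500.66701855, 1187.97808902]), 'attitude': array([-2.46699633,  0.00378363,  2.32431203])}
top {'fovy': 46.31352909600484, 'cx': 321.3673887410234, 'cy': 195.0286990280565, 'k1': -0.06713613920881177, 'origin': array([ 306.67199066, -116.39589755, 1569.23651797]), 'attitude': array([-2.99715121e+00,  2.63992335e-03, -1.59694594e+00])}
{'clock': 0.1, 'joints': array([-1.31357056e+00,  3.00404116e-01,  1.52154932e+00,  6.91969205e-06,
        1.32072517e+00, -6.66074566e-02]), 'qd': array([ 0.00168905, -0.00030146, -0.00276701, -0.00036627,  0.00048613,
        0.00043628]), 'effort': array([-1.76589194e-03, -5.32649624e+01, -3.53288019e+01,  7.08762067e-02,
        2.34931108e-02, -6.76391073e-05]), 'eef_pos': array([ 174.94529499, -521.18128873,  218.93650559]), 'eef_rot': array([-3.14050955e+00, -7.89671846e-05,  3.23831469e-01]), 'wrist_force': array([-0.40784579, -0.26227108,  0.45124717]), 'moment': array([ 0.01665925, -0.01891679, -0.03103065]), 'finger_force': 0.0, 'finger_gap': 93.60625270033219} 14.0
```

View pics/scene0.png

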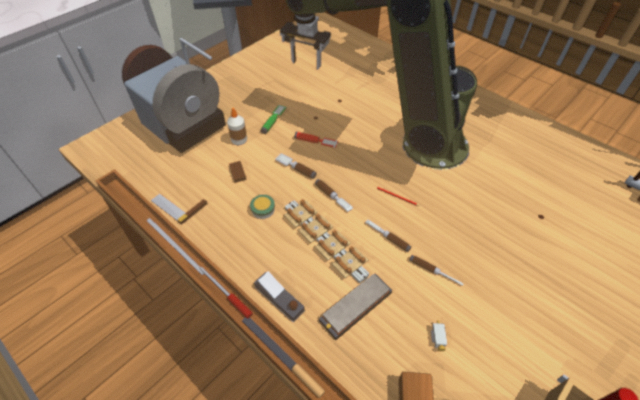

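View pics/top0.png

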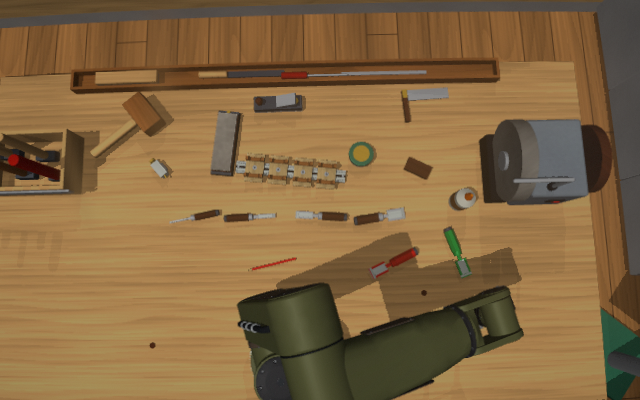

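The top view shows the stone at left (225,140), which is +y, with the cradles at (255–330, 170). The four dark-handled chisels lie along row 215, handle centres near x≈206, 240, 330 and 370. I'll enlarge these for measuring.

```bash
cat >h.py <<'E'
import numpy as np,cv2
from scipy.spatial.transform import Rotation as R
from cell import manip
def crop(src,dst,x0,y0,w,h,s,g=10):
    im=cv2.imread(src)[y0:y0+h,x0:x0+w]
    im=cv2.resize(im,None,fx=s,fy=s,interpolation=cv2.INTER_CUBIC)
    for x in range(-(-x0//g)*g,x0+w,g):
        X=int((x-x0+.5)*s); cv2.line(im,(X,0),(X,8),(255,255,0),1); cv2.putText(im,str(x),(X-10,18),0,.35,(255,255,0),1)
    for y in range(-(-y0//g)*g,y0+h,g):
        Y=int((y-y0+.5)*s); cv2.line(im,(0,Y),(8,Y),(255,255,0),1); cv2.putText(im,str(y),(10,Y+4),0,.35,(255,255,0),1)
    cv2.imwrite(dst,im)
def ray(n,uv):
    p=manip.camera_params(n); f=200/np.tan(np.radians(p["fovy"]/2))
    d=(np.array(uv,float)-[p["cx"],p["cy"]])/f; s=d.copy()
    for _ in range(20): s=d/(1+p["k1"]*(s@s))
    return p["origin"], R.from_euler("xyz",p["attitude"]).as_matrix()@np.append(s,1)
def onz(n,uv,z):
    o,d=ray(n,uv); return o+d*(z-o[2])/d[2]
def tri(uvt,uvs):
    (a,d),(b,e)=ray("top",uvt),ray("scene",uvs)
    t=np.linalg.lstsq(np.c_[d,-e],b-a,rcond=None)[0]; P,Q=a+d*t[0],b+e*t[1]
    return (P+Q)/2,np.linalg.norm(P-Q)
def proj(n,P):
    p=manip.camera_params(n); f=200/np.tan(np.radians(p["fovy"]/2))
    c=R.from_euler("xyz",p["attitude"]).as_matrix().T@(np.array(P,float)-p["origin"]); s=c[:2]/c[2]
    return s*(1+p["k1"]*(s@s))*f+[p["cx"],p["cy"]]
E
python3 -c "
from h import *
crop('pics/top0.png','pics/t1.png',165,148,130,82,6)
crop('pics/top0.png','pics/t2.png',285,148,130,82,6)
crop('pics/scene0.png','pics/s1.png',270,150,100,75,8)
crop('pics/scene0.png','pics/s2.png',330,190,140,95,5.7)
"
```

```text
(no output)
```

View pics/t1.png

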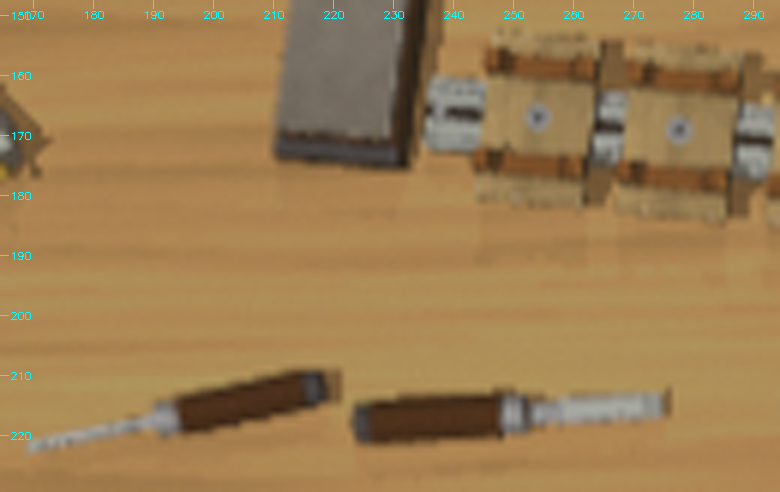

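View pics/t2.png

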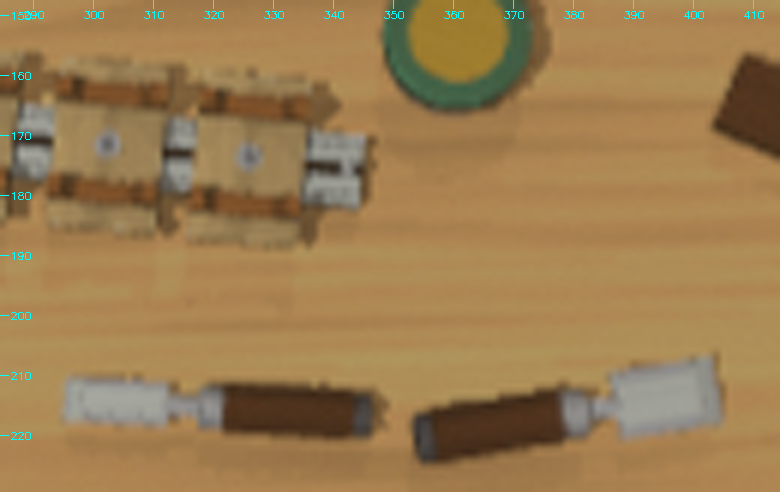

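View pics/s1.png

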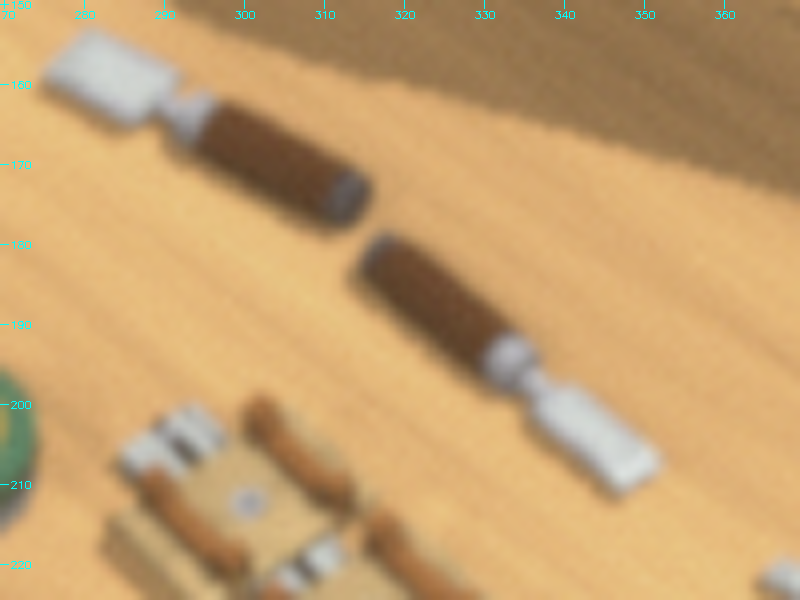

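View pics/s2.png

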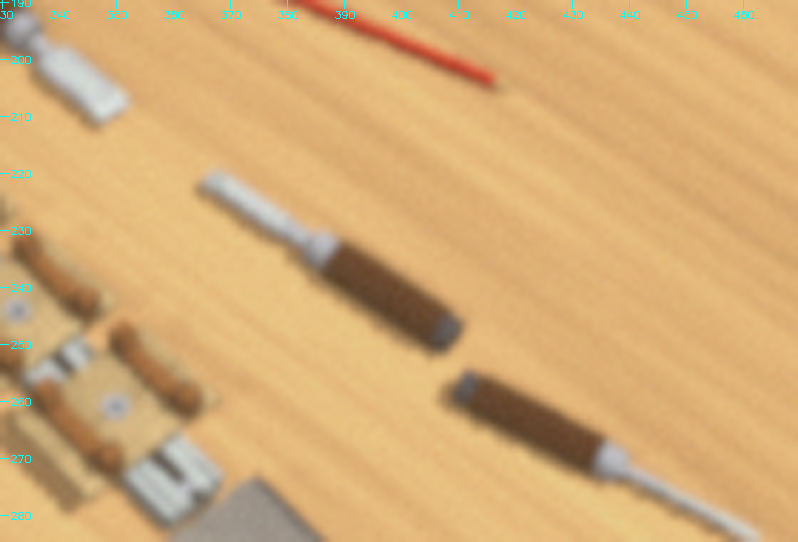

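The cradle screws appear in the top view at (254,167), (277.5,169), (302.5,171.5) and (326,173.5), from stone end to far end. Left to right the chisels are 6, 14, 24 and 38, and the blades of 6 and 24 point left while those of 14 and 38 point right. Next I triangulate.

```bash
cat > meas.py <<'E'
from h import *
np.set_printoptions(precision=1,suppress=True)
C={6:[(193.8,217),(434.5,270),(215.5,212.5),(412.5,258),(190.3,217.5),(219,211.7)],
14:[(248,216.3),(388,234.5),(226.7,217.7),(406,247.5),(253,215.7),(224.3,218)],
24:[(321.3,215.3),(331.5,193.5),(343.3,216.3),(317,182),(317.3,215),(346.5,216.5)],
38:[(378.2,216.2),(295.5,165.5),(357,220),(312,172.5),(382.5,215.3),(354,220.7)]}
H={6:22,14:24.5,24:27,38:30}
for k,(a,b,c,d,f,r) in C.items():
    z=H[k]*.7
    A,B,F,Q=onz("top",a,z),onz("top",c,z),onz("top",f,z),onz("top",r,z)
    u=(A-B)/np.linalg.norm(A-B); m=((A-14*u)+(B+10*u))[:2]/2
    # grip(-48): A is at -14, B at -86
    g=np.mean([A-34*u,B+38*u,F-48*u,Q+48*u],0)
    print(k,"tri",*tri(a,b),*tri(c,d),"len",np.linalg.norm(A-B),np.linalg.norm(F-Q),"grip",g[:2],"yaw",np.degrees(np.arctan2(u[1],u[0])),np.degrees(np.arctan2(*(F-Q)[1::-1])))
S=[((254,167),(350,261)),((277.5,169),(333,244)),((302.5,171.5),None),((326,173.5),(300.5,212.2))]
P=[]
for t,s in S:
    if s: print("cr tri",*tri(t,s))
    P.append(onz("top",t,28)); print(P[-1])
d=P[0]-P[3]; print("track yaw",np.degrees(np.arctan2(-d[0],d[1])))
for uv in [(246.5,154),(244,181),(317.5,159.5),(315,187.5),(335,188.5)]: print("corner",onz("top",uv,26))
print("stone",onz("top",(225,140),37))
E
python3 meas.py
```

```text
6 tri [470.1 311.   14.7] 1.8096655304743066 [482.9 237.7  17. ] 0.5654112970507554 len 74.50675525578984 98.46242408991108 grip [476.3 275.9] yaw 100.31186369897237 100.01858894211774
14 tri [466.7 128.8  19.2] 1.178997032466798 [464.6 200.1  15.8] 0.6257434047685562 len 71.54540679582429 96.45858441451658 grip [466.  161.2] yaw -87.68421378514776 -86.86151446225402
24 tri [ 464.4 -117.1   21.6] 2.2473035156401986 [ 459.5 -190.5   20.6] 3.0959247883321996 len 73.31302811888419 97.3372442735366 grip [ 461.6 -151.1] yaw 85.86448577182028 85.5250831212081
38 tri [ 455.7 -305.2   20. ] 0.5709969517096221 [ 443.9 -233.2   26.7] 1.78612351638123 len 71.82964123328065 96.76562370805843 grip [ 450.6 -271.9] yaw -81.38516689970236 -80.82041580322552
cr tri [631.2 106.4  30.4] 1.749338054091481
[632.2 106.1  28. ]
cr tri [621.7  27.5  31.6] 2.3295424382834953
[623.2  26.9  28. ]
[612.3 -57.   28. ]
cr tri [ 602.3 -135.    31.7] 1.3856772039341085
[ 603.4 -135.6   28. ]
track yaw -6.801754518946239
corner [678.3 131.6  26. ]
corner [585.6 140.2  26. ]
corner [ 652.6 -108.3   26. ]
corner [557.2 -97.6  26. ]
corner [ 552.  -164.3   26. ]
stone [726.3 202.9  37. ]
```

```bash
cat > go.py <<'E'
import sys
from h import *
x,y,z,w=map(float,sys.argv[1:5]); s=manip.read_state()
Rm=R.from_euler("xyz",s["eef_rot"]).as_matrix(); d=Rm.T@(np.array([x,y,z])-s["eef_pos"])/10
dw=(w-np.degrees(s["eef_rot"][2])+180)%360-180
print("shift",d.round(2),"roll",round(-dw/5,2),"clock",s["clock"])
E
python3 go.py 450.6 -271.9 110 98.9
```

```text
shift [ 34.06 -14.85  10.91] roll -16.07 clock 0.1
```

```bash
python3 -m creep '[[1,[3.4,-1.5,1.1],-1.6],[1,[6.8,-3,2.2],-3.2],[1,[10.2,-4.5,3.3],-4.8],[1,[13.6,-6,4.4],-6.4],[1,[17,-7.5,5.5],-8],[1,[20.4,-9,6.6],-9.6],[1,[23.8,-10.5,7.7],-11.2],[1,[27.2,-12,8.8],-12.8],[1,[30.6,-13.4,9.9],-14.4],[1,[34.06,-14.85,10.9],-16.07],[1,[34.06,-14.85,10.9],-16.07],[1,[34.06,-14.85,10.9],-16.07]]' 40; python3 go.py 450.6 -271.9 16 98.9
```

```text
clock: 1.3
eef_pos: [450.7, -271.8, 110.0]
eef_rot: [-3.141, -0.001, 1.726]
wrist_force: [-0.0, 0.1, -0.3]
finger_gap: 94.0
finger_force: 0.0
shift [-0.02 -0.    9.4 ] roll 0.0 clock 1.3
```

```bash
python3 -m creep '[[1,[0,0,3],0],[1,[0,0,6],0],[1,[0,0,8.5],0],[1,[0,0,9.35],0],[1,[0,0,9.35],0],[-1,[0,0,9.35],0],[-1,[0,0,9.35],0],[-1,[0,0,9.35],0],[-1,[0,0,9.35],0],[-1,[0,0,9.35],0],[-1,[0,0,9.35],0],[-1,[0,0,9.35],0]]' 40; python3 -m creep '[[-1,[0,0,0],0],[-1,[0,0,0],0],[-1,[0,0,-1],0],[-1,[0,0,-3],0],[-1,[0,0,-5],0],[-1,[0,0,-7],0],[-1,[0,0,-8],0],[-1,[0,0,-8],0]]'; python3 go.py 601.6 -135.6 97 173.2
```

```text
clock: 2.5
eef_pos: [450.7, -272.2, 17.0]
eef_rot: [-3.142, -0.0, 1.726]
wrist_force: [0.3, -0.8, -0.1]
finger_gap: 41.5
finger_force: 0.0
clock: 3.3
eef_pos: [451.1, -272.6, 98.3]
eef_rot: [3.14, 0.002, 1.726]
wrist_force: [0.4, -0.4, -2.9]
finger_gap: 29.2
finger_force: 39.9
shift [11.2  16.99  0.14] roll -14.86 clock 3.3
```

```bash
python3 -m creep '[[-1,[1,1.5,0],-1.3],[-1,[2,3,0],-2.6],[-1,[3,4.5,0],-4],[-1,[4,6,0],-5.3],[-1,[5,7.5,0],-6.6],[-1,[6,9,0],-8],[-1,[7,10.5,0],-9.3],[-1,[8,12,0],-10.6],[-1,[9,13.5,0],-12],[-1,[10,15,0],-13.3],[-1,[10.8,16.3,0],-14.5],[-1,[11.2,17,0],-14.86]]'; python3 -m creep '[[-1,[0,0,0],0],[-1,[0,0,0],0]]'; python3 go.py 601.6 -135.6 51 173.2;python3 - <<'E'
from h import *
cv2.imwrite("pics/top2.png",manip.camera("top")[:,:,::-1]);cv2.imwrite("pics/scene2.png",manip.camera("scene")[:,:,::-1])
crop('pics/scene2.png','pics/s3.png',250,160,130,95,6)
E
```

```text
clock: 4.5
eef_pos: [601.5, -134.4, 95.6]
eef_rot: [3.141, -0.002, 3.026]
wrist_force: [0.2, 0.0, -2.1]
finger_gap: 29.5
finger_force: 39.9
clock: 4.7
eef_pos: [600.7, -135.6, 96.4]
eef_rot: [3.142, -0.001, 3.02]
wrist_force: [0.0, 0.2, -2.1]
finger_gap: 29.4
finger_force: 39.9
shift [-0.09  0.01  4.54] roll -0.03 clock 4.7
```

View pics/s3.png

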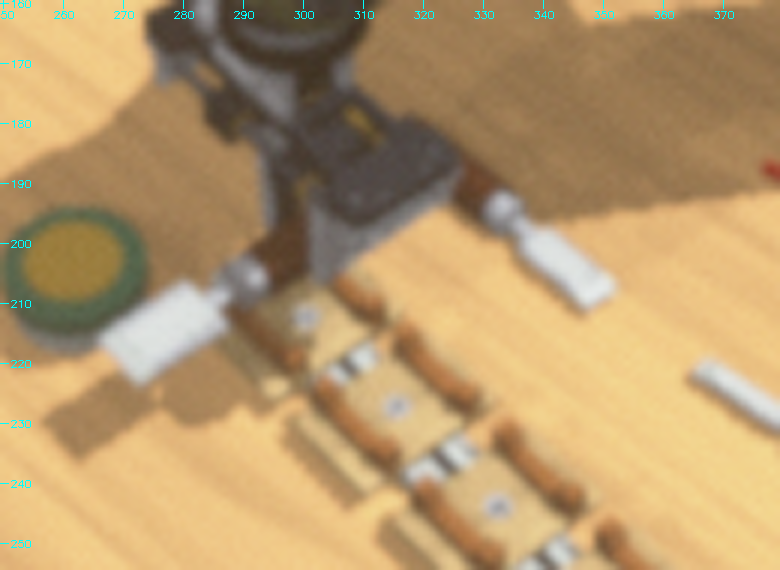

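The chisel is held level over the last cradle, with the collar front near (286,207). I'm lowering it.

```bash
python3 -c "
from h import *
print(proj('scene',[648.3,-141.3,95]))"; python3 -m creep '[[-1,[-0.05,0,1],0],[-1,[-0.05,0,2],0],[-1,[-0.05,0,3],0],[-1,[-0.05,0,3.8],0],[-1,[-0.05,0,4.2],0],[-1,[-0.05,0,4.4],0],[-1,[-0.05,0,4.5],0],[-1,[-0.05,0,4.55],0],[-1,[-0.05,0,4.6],0],[-1,[-0.05,0,4.6],0],[-1,[-0.05,0,4.6],0]]'
```

```text
[288.05458237 207.65756997]
clock: 5.9
eef_pos: [601.8, -135.4, 51.1]
eef_rot: [-3.142, 0.0, 3.023]
wrist_force: [-0.0, 1.0, -1.8]
finger_gap: 29.7
finger_force: 39.9
```

```bash
python3 -m creep '[[-1,[0,0,0.05],0],[-1,[0,0,0.1],0],[-1,[0,0,0.15],0],[-1,[0,0,0.15],0],[-1,[0,0,0.15],0]]'
```

```text
clock: 6.4
eef_pos: [601.9, -135.4, 50.9]
eef_rot: [-3.141, 0.001, 3.023]
wrist_force: [-7.0, 2.0, 13.5]
finger_gap: 29.5
finger_force: 39.9
```

Contact is made, so I release with the fingers part-open, rise, and plan for chisel 24.

```bash
python3 -m creep '[[-0.2,[0,0,0],0],[-0.1,[0,0,0],0],[-0.05,[0,0,0],0],[-0.05,[0,0,0],0],[-0.05,[0,0,0],0],[-0.05,[0,0,-1.5],0],[-0.05,[0,0,-4],0],[-0.05,[0,0,-7],0],[-0.05,[0,0,-7],0],[-0.05,[0,0,-7],0]]'; python3 go.py 461.6 -151.1 110 85.7
```

```text
clock: 7.4
eef_pos: [602.0, -135.4, 120.6]
eef_rot: [-3.141, 0.002, 3.023]
wrist_force: [0.0, 0.2, -1.3]
finger_gap: 44.6
finger_force: 0.0
shift [13.76 -3.22  1.04] roll 17.5 clock 7.4
```

```bash
python3 -m creep '[[-0.05,[1.5,-0.3,0],1.6],[-0.05,[3,-0.7,0],3.2],[-0.05,[4.5,-1,0],4.8],[0.2,[6,-1.4,0],6.4],[0.2,[7.5,-1.7,0],8],[0.2,[9,-2,0],9.6],[0.2,[10.5,-2.4,0],11.2],[0.2,[11.5,-2.6,1],12.8],[0.2,[12.5,-2.9,1],14.4],[0.2,[13.3,-3.1,1],16],[0.2,[13.76,-3.22,1],17.5],[0.2,[13.76,-3.22,1],17.5]]';  python3 -m creep '[[0.2,[0,0,0],0]]'; python3 go.py 461.6 -151.1 16.5 85.7; python3 - <<'E'
from h import *
cv2.imwrite("pics/top3.png",manip.camera("top")[:,:,::-1]);cv2.imwrite("pics/scene3.png",manip.camera("scene")[:,:,::-1])
a,b='pics/top3.png','pics/scene3.png'
crop(a,'pics/a.png',300,135,65,60,6);crop(b,'pics/b.png',255,180,65,60,6)
cv2.imwrite('pics/s4.png',np.hstack([cv2.imread('pics/a.png'),cv2.imread('pics/b.png')]))
E
```

```text
clock: 8.6
eef_pos: [460.6, -150.9, 108.9]
eef_rot: [-3.14, -0.0, 1.493]
wrist_force: [0.0, -0.2, 0.3]
finger_gap: 56.2
finger_force: 0.0
clock: 8.7
eef_pos: [461.2, -151.0, 109.1]
eef_rot: [-3.141, -0.0, 1.5]
wrist_force: [0.2, -0.7, -0.0]
finger_gap: 56.4
finger_force: 0.0
shift [-0.01  0.05  9.26] roll 0.04 clock 8.7
```

View pics/s4.png

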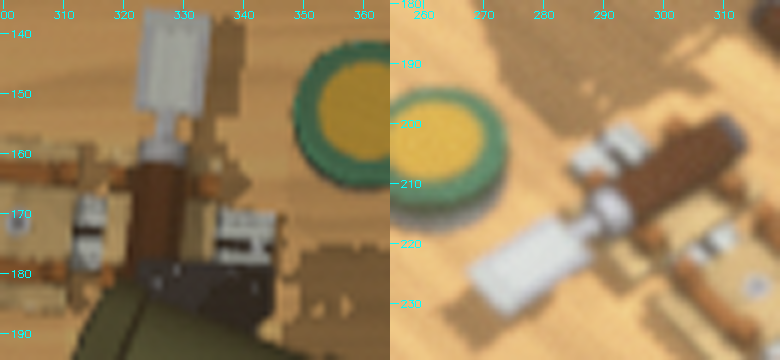

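Chisel 38 lies in its notches. The collar front is near (327,157.5) in the top view, and I'll check that numerically while picking chisel 24.

```bash
python3 -c "
from h import *
print(onz('top',(327,157.5),52), onz('scene',(289,217),49))"; python3 -m creep '[[0.2,[0,0.05,3],0],[0.2,[0,0.05,6],0],[0.2,[0,0.05,8.5],0],[0.2,[0,0.05,9.25],0],[0.2,[0,0.05,9.25],0],[-1,[0,0.05,9.25],0],[-1,[0,0.05,9.25],0],[-1,[0,0.05,9.25],0],[-1,[0,0.05,9.25],0],[-1,[0,0.05,9.25],0],[-1,[0,0.05,9.25],0],[-1,[0,0.05,9.25],0]]' 40; python3 -m creep '[[-1,[0,0,0],0],[-1,[0,0,-1],0],[-1,[0,0,-3],0],[-1,[0,0,-5],0],[-1,[0,0,-7],0],[-1,[0,0,-8],0],[-1,[0,0,-8],0],[-1,[0,0,-8],0]]'; python3 go.py 610.6 -57 97 -6.8
```

```text
[ 652.71760935 -140.14085207   52.        ] [ 650.215037   -138.64988688   49.        ]
clock: 10.0
eef_pos: [462.0, -151.2, 17.5]
eef_rot: [3.141, 0.0, 1.496]
wrist_force: [-2.8, 0.7, 6.0]
finger_gap: 26.5
finger_force: 40.0
clock: 10.8
eef_pos: [461.5, -151.0, 96.4]
eef_rot: [-3.141, -0.0, 1.496]
wrist_force: [0.3, 0.1, -3.1]
finger_gap: 26.6
finger_force: 40.0
shift [10.49 14.16 -0.06] roll 18.5 clock 10.8
```

Chisel 38 sits within about 3 mm of the cradle origin. Carrying chisel 24.

```bash
python3 -m creep '[[-1,[0.8,1.1,0],1.5],[-1,[1.6,2.2,0],3],[-1,[2.5,3.4,0],4.5],[-1,[3.4,4.6,0],6],[-1,[4.3,5.8,0],7.5],[-1,[5.2,7,0],9],[-1,[6.1,8.2,0],10.5],[-1,[7,9.4,0],12],[-1,[7.9,10.6,0],13.5],[-1,[8.8,11.9,0],15],[-1,[9.7,13.1,0],16.5],[-1,[10.4,14,0],17.7]]'; python3 -m creep '[[-1,[0,0,0],0.4],[-1,[0,0,0],0.8],[-1,[0,0,0],0.8],[-1,[0,0,0],0.8]]'; python3 go.py 610.6 -57 51 -6.8
```

```text
clock: 12.0
eef_pos: [609.3, -57.3, 95.3]
eef_rot: [-3.141, 0.002, -0.054]
wrist_force: [-0.2, 0.5, -2.1]
finger_gap: 26.5
finger_force: 40.0
clock: 12.4
eef_pos: [608.8, -57.9, 96.0]
eef_rot: [-3.142, 0.001, -0.118]
wrist_force: [0.2, -0.3, -2.2]
finger_gap: 26.5
finger_force: 40.0
shift [ 0.17 -0.11  4.5 ] roll 0.01 clock 12.4
```

```bash
python3 -m creep '[[-1,[0.17,-0.11,0.5],0],[-1,[0.17,-0.11,1.5],0],[-1,[0.17,-0.11,2.5],0],[-1,[0.17,-0.11,3.5],0],[-1,[0.17,-0.11,4],0],[-1,[0.17,-0.11,4.3],0],[-1,[0.17,-0.11,4.4],0],[-1,[0.17,-0.11,4.5],0],[-1,[0.17,-0.11,4.55],0],[-1,[0.17,-0.11,4.55],0],[-1,[0.17,-0.11,4.55],0]]'; python3 -m creep '[[-1,[0,0,0.05],0],[-1,[0,0,0.1],0],[-1,[0,0,0.1],0],[-1,[0,0,0.1],0]]'
```

```text
clock: 13.5
eef_pos: [611.1, -57.0, 51.6]
eef_rot: [-3.142, -0.0, -0.119]
wrist_force: [0.4, 0.8, -2.1]
finger_gap: 26.4
finger_force: 40.0
clock: 13.9
eef_pos: [611.2, -57.0, 51.5]
eef_rot: [3.142, -0.001, -0.119]
wrist_force: [-4.7, 0.2, 7.7]
finger_gap: 26.7
finger_force: 40.0
```

Chisel 24 is resting. Release, rise, and plan for chisel 14.

```bash
python3 -m creep '[[-0.25,[0,0,0],0],[-0.15,[0,0,0],0],[-0.1,[0,0,0],0],[-0.1,[0,0,0],0],[-0.1,[0,0,0],0],[-0.1,[0,0,-1.5],0],[-0.1,[0,0,-4],0],[-0.1,[0,0,-7],0],[-0.1,[0,0,-7],0],[-0.1,[0,0,-7],0]]'; python3 go.py 466 161.2 110 92.7
```

```text
clock: 14.9
eef_pos: [611.3, -57.0, 121.5]
eef_rot: [3.142, -0.002, -0.119]
wrist_force: [-0.6, 0.1, -0.0]
finger_gap: 42.3
finger_force: 0.0
shift [-17.01 -19.95   1.13] roll -19.9 clock 14.9
```

```bash
python3 -m creep '[[-0.1,[-1.5,-1.8,0],-1.6],[-0.1,[-3,-3.5,0],-3.2],[-0.1,[-4.5,-5.3,0],-4.8],[0.2,[-6,-7,0],-6.4],[0.2,[-7.5,-8.8,0],-8],[0.2,[-9,-10.6,0],-9.6],[0.2,[-10.5,-12.3,0],-11.2],[0.2,[-12,-14.1,0],-12.8],[0.2,[-13.5,-15.8,0],-14.4],[0.2,[-15,-17.6,0.5],-16],[0.2,[-16.2,-19,1],-17.6],[0.2,[-17,-19.95,1],-19.2]]';  python3 -m creep '[[0.2,[0,0,0],-0.7],[0.2,[0,0,0],-0.7],[0.2,[0,0,0],-0.7]]'; python3 go.py 466 161.2 16.5 92.7
```

```text
clock: 16.1
eef_pos: [464.3, 162.0, 109.1]
eef_rot: [-3.139, 0.001, 1.563]
wrist_force: [-0.1, -0.3, -0.2]
finger_gap: 56.9
finger_force: 0.0
clock: 16.4
eef_pos: [465.6, 161.1, 110.0]
eef_rot: [-3.141, 0.0, 1.616]
wrist_force: [1.1, -0.1, 0.5]
finger_gap: 56.7
finger_force: 0.0
shift [0.01 0.04 9.35] roll -0.03 clock 16.4
```

```bash
python3 -m creep '[[0.2,[0,0,3],0],[0.2,[0,0,6],0],[0.2,[0,0,8.5],0],[0.2,[0,0,9.35],0],[0.2,[0,0,9.35],0],[-1,[0,0,9.35],0],[-1,[0,0,9.35],0],[-1,[0,0,9.35],0],[-1,[0,0,9.35],0],[-1,[0,0,9.35],0],[-1,[0,0,9.35],0],[-1,[0,0,9.35],0]]' 40; python3 -m creep '[[-1,[0,0,0],0],[-1,[0,0,-1],0],[-1,[0,0,-3],0],[-1,[0,0,-5],0],[-1,[0,0,-7],0],[-1,[0,0,-8],0],[-1,[0,0,-8],0],[-1,[0,0,-8],0]]'; python3 go.py 621.5 27 97 173.2
```

```text
clock: 17.6
eef_pos: [466.0, 161.3, 17.4]
eef_rot: [3.141, -0.0, 1.618]
wrist_force: [-2.8, 0.5, 7.4]
finger_gap: 24.3
finger_force: 40.0
clock: 18.4
eef_pos: [465.5, 161.2, 96.4]
eef_rot: [-3.141, 0.0, 1.618]
wrist_force: [-0.1, 0.5, -1.6]
finger_gap: 24.0
finger_force: 40.0
shift [-14.14  14.94  -0.07] roll -16.1 clock 18.4
```

```bash
python3 -m creep '[[-1,[-1.2,1.2,0],-1.3],[-1,[-2.4,2.5,0],-2.7],[-1,[-3.6,3.8,0],-4.1],[-1,[-4.8,5.1,0],-5.5],[-1,[-6,6.3,0],-6.9],[-1,[-7.2,7.6,0],-8.3],[-1,[-8.4,8.9,0],-9.7],[-1,[-9.6,10.2,0],-11.1],[-1,[-10.8,11.5,0],-12.4],[-1,[-12,12.7,0],-13.7],[-1,[-13.2,14,0],-15],[-1,[-14.1,14.95,0],-16.1]]'; python3 -m creep '[[-1,[0,0,0],0],[-1,[0,0,0],0],[-1,[0,0,0],0],[-1,[0,0,0],0]]'; python3 go.py 621.5 27 51 173.2
```

```text
clock: 19.6
eef_pos: [621.9, 26.7, 95.3]
eef_rot: [-3.141, -0.002, 3.027]
wrist_force: [-0.1, 0.5, -1.2]
finger_gap: 24.1
finger_force: 40.0
clock: 20.0
eef_pos: [621.4, 27.9, 96.8]
eef_rot: [3.142, -0.0, 3.022]
wrist_force: [-0.6, -0.5, -0.3]
finger_gap: 24.2
finger_force: 40.0
shift [-0.02 -0.09  4.58] roll -0.01 clock 20.0
```

```bash
python3 -m creep '[[-1,[0,-0.06,0.5],0],[-1,[0,-0.06,1.5],0],[-1,[0,-0.06,2.5],0],[-1,[0,-0.06,3.5],0],[-1,[0,-0.06,4],0],[-1,[0,-0.06,4.3],0],[-1,[0,-0.06,4.4],0],[-1,[0,-0.06,4.5],0],[-1,[0,-0.06,4.55],0],[-1,[0,-0.06,4.55],0],[-1,[0,-0.06,4.55],0]]'; python3 -m creep '[[-1,[0,0,0.05],0],[-1,[0,0,0.1],0],[-1,[0,0,0.1],0],[-1,[0,0,0.1],0]]'
```

```text
clock: 21.1
eef_pos: [621.8, 26.8, 51.6]
eef_rot: [3.142, 0.0, 3.023]
wrist_force: [-0.3, -1.7, -0.8]
finger_gap: 23.6
finger_force: 40.0
clock: 21.5
eef_pos: [621.9, 26.9, 51.4]
eef_rot: [3.142, 0.001, 3.023]
wrist_force: [-3.8, -0.9, 8.1]
finger_gap: 24.0
finger_force: 40.0
```

```bash
python3 -m creep '[[-0.25,[0,0,0],0],[-0.15,[0,0,0],0],[-0.1,[0,0,0],0],[-0.1,[0,0,0],0],[-0.1,[0,0,0],0],[-0.1,[0,0,-1.5],0],[-0.1,[0,0,-4],0],[-0.1,[0,0,-7],0],[-0.1,[0,0,-7],0],[-0.1,[0,0,-7],0]]'; python3 go.py 476.3 275.9 110 100.2
```

```text
clock: 22.5
eef_pos: [622.0, 26.9, 121.6]
eef_rot: [3.141, 0.002, 3.023]
wrist_force: [-0.2, 0.7, -0.7]
finger_gap: 42.6
finger_force: 0.0
shift [17.42 23.    1.13] roll 14.6 clock 22.5
```

```bash
python3 -m creep '[[-0.1,[1.5,2,0],1.3],[-0.1,[3,4,0],2.6],[-0.1,[4.5,6,0],3.9],[0.2,[6.1,8,0],5.2],[0.2,[7.6,10,0],6.5],[0.2,[9.1,12,0],7.8],[0.2,[10.6,14,0],9],[0.2,[12.1,16,0],10.2],[0.2,[13.6,18,0],11.4],[0.2,[15.2,20,0.5],12.6],[0.2,[16.5,21.8,1],13.8],[0.2,[17.42,23,1],14.6]]';  python3 -m creep '[[0.2,[0,0,0],0],[0.2,[0,0,0],0],[0.2,[0,0,0],0]]'; python3 go.py 476.3 275.9 16.5 100.2; python3 - <<'E'
from h import *
cv2.imwrite("pics/top5.png",manip.camera("top")[:,:,::-1]);cv2.imwrite("pics/scene5.png",manip.camera("scene")[:,:,::-1])
crop('pics/top5.png','pics/a.png',235,130,115,65,6);crop('pics/scene5.png','pics/b.png',265,185,115,33,6)
cv2.imwrite('pics/s6.png',np.vstack([cv2.imread('pics/a.png'),cv2.imread('pics/b.png')]))
E
```

```text
clock: 23.7
eef_pos: [474.5, 276.7, 109.0]
eef_rot: [-3.139, 0.001, 1.746]
wrist_force: [-0.5, -0.2, 0.8]
finger_gap: 56.2
finger_force: 0.0
clock: 24.0
eef_pos: [476.3, 275.1, 110.3]
eef_rot: [-3.141, 0.0, 1.75]
wrist_force: [0.5, -0.0, 0.6]
finger_gap: 56.2
finger_force: 0.0
shift [0.08 0.01 9.38] roll 0.01 clock 24.0
```

View pics/s6.png

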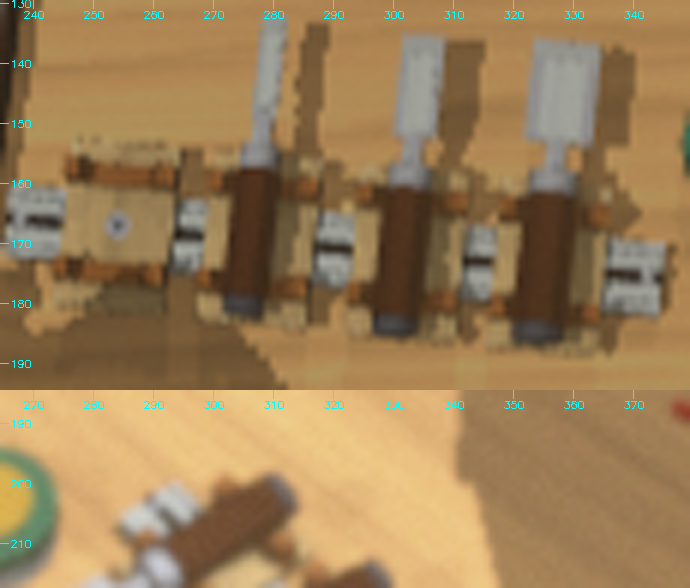

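Chisels 14, 24 and 38 lie straight in their cradles, collar fronts at the far edges (about (278,155), (303,156) and (327,157)). Last one: chisel 6.

```bash
python3 -m creep '[[0.2,[0.05,0,3],0],[0.2,[0.05,0,6],0],[0.2,[0.05,0,8.5],0],[0.2,[0.05,0,9.35],0],[0.2,[0.05,0,9.35],0],[-1,[0.05,0,9.35],0],[-1,[0.05,0,9.35],0],[-1,[0.05,0,9.35],0],[-1,[0.05,0,9.35],0],[-1,[0.05,0,9.35],0],[-1,[0.05,0,9.35],0],[-1,[0.05,0,9.35],0]]' 40; python3 -m creep '[[-1,[0,0,0],0],[-1,[0,0,-1],0],[-1,[0,0,-3],0],[-1,[0,0,-5],0],[-1,[0,0,-7],0],[-1,[0,0,-8],0],[-1,[0,0,-8],0],[-1,[0,0,-8],0]]'; python3 go.py 630 106.2 97 -6.8
```

```text
clock: 25.3
eef_pos: [476.1, 276.4, 17.3]
eef_rot: [3.141, -0.0, 1.749]
wrist_force: [-1.4, -1.3, 5.6]
finger_gap: 21.1
finger_force: 40.0
clock: 26.1
eef_pos: [475.6, 276.2, 96.3]
eef_rot: [-3.141, 0.0, 1.749]
wrist_force: [-0.3, 0.2, -2.3]
finger_gap: 21.5
finger_force: 40.0
shift [-19.46  12.18  -0.07] roll 21.4 clock 26.1
```

```bash
python3 -m creep '[[-1,[-1.3,0.8,0],1.5],[-1,[-2.6,1.6,0],3],[-1,[-4,2.5,0],4.5],[-1,[-5.4,3.4,0],6],[-1,[-6.8,4.3,0],7.5],[-1,[-8.2,5.1,0],9],[-1,[-9.6,6,0],10.5],[-1,[-11,6.9,0],12],[-1,[-12.4,7.8,0],13.5],[-1,[-13.8,8.6,0],15],[-1,[-15.2,9.5,0],16.5],[-1,[-16.6,10.4,0],18]]'; python3 -m creep '[[-1,[0,0,0],1.5],[-1,[0,0,0],3],[-1,[0,0,0],3.4],[-1,[0,0,0],3.4]]'; python3 go.py 630 106.2 97 -6.8
```

```text
clock: 27.3
eef_pos: [607.5, 130.8, 95.4]
eef_rot: [-3.142, 0.002, 0.173]
wrist_force: [-0.5, 0.1, -0.6]
finger_gap: 21.6
finger_force: 40.0
clock: 27.7
eef_pos: [607.2, 131.2, 95.6]
eef_rot: [3.141, 0.002, -0.119]
wrist_force: [0.4, 0.4, -0.5]
finger_gap: 21.3
finger_force: 40.0
shift [ 2.56  2.22 -0.15] roll -0.01 clock 27.7
```

```bash
python3 -m creep '[[-1,[1.2,1.1,0],0],[-1,[2.3,2,0],0],[-1,[2.53,2.22,0],0],[-1,[2.53,2.22,0],0],[-1,[2.53,2.22,1],0],[-1,[2.53,2.22,2],0],[-1,[2.53,2.22,3],0],[-1,[2.53,2.22,3.8],0],[-1,[2.53,2.22,4.3],0],[-1,[2.53,2.22,4.5],0],[-1,[2.53,2.22,4.5],0],[-1,[2.53,2.22,4.5],0]]'; python3 -m creep '[[-1,[0,0,0.05],0],[-1,[0,0,0.1],0],[-1,[0,0,0.15],0],[-1,[0,0,0.15],0],[-1,[0,0,0.15],0]]'
```

```text
clock: 28.9
eef_pos: [630.4, 106.4, 52.3]
eef_rot: [-3.141, -0.001, -0.119]
wrist_force: [0.2, -0.6, -0.1]
finger_gap: 21.3
finger_force: 40.0
clock: 29.4
eef_pos: [630.3, 106.4, 51.3]
eef_rot: [-3.141, -0.001, -0.119]
wrist_force: [-2.9, -0.5, 6.7]
finger_gap: 21.5
finger_force: 40.0
```

```bash
python3 -m creep '[[-0.3,[0,0,0],0],[-0.2,[0,0,0],0],[-0.15,[0,0,0],0],[-0.15,[0,0,0],0],[-0.15,[0,0,0],0],[-0.15,[0,0,-1.5],0],[-0.15,[0,0,-4],0],[-0.15,[0,0,-8],0],[-0.15,[0,0,-12],0],[-0.15,[0,0,-12],0]]'; python3 -m creep '[[0,[-4,0,0],0],[0,[-8,0,0],0],[0,[-12,0,0],0],[0,[-16,0,0],0],[0,[-20,0,0],0],[0,[-24,0,0],0],[0,[-24,0,0],0],[0,[-24,0,0],0]]'; python3 - <<'E'
from h import *
cv2.imwrite("pics/top7.png",manip.camera("top")[:,:,::-1]);cv2.imwrite("pics/scene7.png",manip.camera("scene")[:,:,::-1])
crop('pics/top7.png','pics/a.png',235,125,115,70,5);crop('pics/scene7.png','pics/b.png',245,190,140,100,3)
a,b=cv2.imread('pics/a.png'),cv2.imread('pics/b.png')
b=cv2.copyMakeBorder(b[:245],0,5,0,575-420,0)
cv2.imwrite('pics/s7.png',np.vstack([a,b]))
E
```

```text
clock: 30.4
eef_pos: [632.2, 106.6, 177.9]
eef_rot: [-3.139, -0.01, -0.119]
wrist_force: [-0.4, 0.9, 0.1]
finger_gap: 40.2
finger_force: 0.0
clock: 31.2
eef_pos: [392.0, 134.9, 171.4]
eef_rot: [-3.141, -0.002, -0.118]
wrist_force: [0.9, -0.2, -0.2]
finger_gap: 47.0
finger_force: 0.0
```

View pics/s7.png

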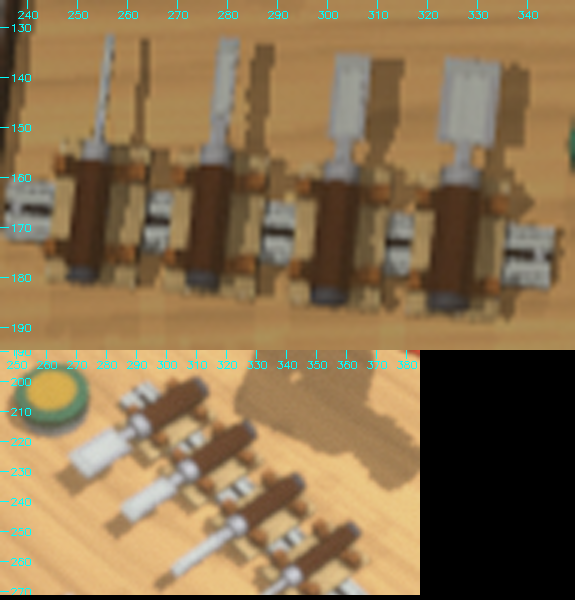

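All four chisels sit straight in their notches, in order 6, 14, 24, 38 from the stone. Their rear caps are level with the near base edges and the collars with the far edges. Handing in.

```bash
python3 -c "
from cell import manip
print(manip.sign_off())"
```

```text
the job is handed in; nothing more can be done
None
```

The job is handed in: all four chisels lie in their cradles in order 6, 14, 24, 38 mm from the stone, each lowered into contact before release, with the arm clear at 31 s of 106 s; sign-off returned no verdict.

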